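# Slide the stage insert into its pocket and clamp it

## Task

The round insert of the microscope stage is lying loose on the stage plate. Swing the clamp arm clear of the pocket, slide the insert across the plate (do not lift it) until it drops flat into the pocket, then swing the clamp arm back over it so that the arm points at the middle of the pocket. Leave the objective and the eyepiece standing on the plate as they are.

Things in the scene. Friction and masses are not known exactly. Their poses are not given: they have to be found in the camera images.
- stage: Microscope XY stage fixed to the bench: a grey metal plate 240 mm (its x) by 340 mm (its y) on a slightly smaller grey base. Origin: centre of the underside, on the bench; z up. The plate's flat top is 38 mm above the origin. An objective and an eyepiece stand on the plate near its +x and -x edges.
- pocket (a point): Centre of the mouth of the round pocket in the plate, level with the plate's top, at (0, +75, +38) mm in the stage's frame. Pocket 95 mm across, 7 mm deep, flat black floor, upright walls. Axes as the stage's.
- insert_center (a point): Centre (half-way up) of the loose insert: plain round aluminium disc, small glass window in its top, 90 mm across, 14 mm thick, 180 to 350 g, z along its axis. It starts flat on the plate, on the -y side of the pocket, centre 7 mm above the plate; seated, its centre is level with the plate's top, 7 mm proud. It tips in once its centre is within about 15 mm of the pocket's.
- clamp_pivot (a point): Pivot of the clamp arm, on the plate's top, at (0, +150, +38) mm in the stage's frame, 75 mm from the pocket's centre. The boss and hub there rise to 27.5 mm above the plate.
- clamp_knob (a point): Middle of the black upright knob on the clamp arm, 18 mm across, 30 mm tall, 60 mm from the pivot; spans 17.5 to 47.5 mm above the plate. The arm is a flat steel bar 16 mm wide, its end 68 mm from the pivot; it swings level, 9.5 to 17.5 mm above the plate: it passes over a seated insert, but an insert lying on the plate runs into it.
- clamp (a joint): Angle of the clamp arm, rad. 0: it points from its pivot along the stage's -y, at the pocket's centre; positive is anticlockwise seen from above: at +1.57 it points along the stage's +x, at -1.57 along -x. Range -1.7 to 1.7; it stays where left (about 1.2 N at the knob moves it). It starts over the pocket; beyond about 0.95 either way it is clear of it.
- objective: Bystander: steel objective lens standing on the plate, 32 mm across, 60 mm tall. Origin: centre of its underside.
- eyepiece: Bystander: black and steel eyepiece standing on the plate, 36 mm across, 60 mm tall. Origin: centre of its underside.
Mind the look-alikes: they are no part of the job. Of the things shaped like the part that bears insert_center, the aluminium one is meant.

How it is judged:
On the way, in this order (a step that is already met when the one before it is completed fails the run):
1. the clamp arm has been swung aside, more than 0.7 rad either way ((value of joint clamp above 0.7 rad or value of joint clamp below -0.7 rad)), for 0.2 s.
2. the insert has dropped flat into the pocket (horizontal distance between insert_center and pocket below 0.006 m and z of insert_center in the frame of stage below 0.041 m and angle between insert_center's own z axis and vertical below 0.05 rad), for 0.2 s.
At the end, for the whole second after the job is handed in: The insert lies flat (within 0.05 rad) and at rest in the pocket, within 6 mm of its middle and its centre no more than 3 mm above the plate's top, and the clamp arm is back over it, within 0.25 rad of pointing at the middle of the pocket (all of step 2 and value of joint clamp between -0.25 and 0.25 rad and linear speed of insert below 0.01 m/s); the robot touches nothing.
It fails at once if the insert is lifted: its centre more than 25 mm above the plate's top (z of insert_center in the frame of stage above 0.063 m).
It fails at once if the objective is moved by more than 25 mm or tipped over (0.5 rad) (distance of objective from where it was at the start of the episode above 0.025 m or angle between objective's own z axis and vertical above 0.5 rad).
It fails at once if the eyepiece is moved by more than 25 mm or tipped over (0.5 rad) (distance of eyepiece from where it was at the start of the episode above 0.025 m or angle between eyepiece's own z axis and vertical above 0.5 rad).
It also fails if it takes over 59 s, if anything falls off the work surface, if the arm or the gripper's body presses on something with over 40 N, if the wrist force passes 120 N, or if a joint passes its speed limit or range.

## Robot

A 6-joint arm with a two-finger parallel gripper is mounted at the origin on the work surface. World frame = base frame: x ahead of the robot, y to its left, z up, the work surface at z = 0. Lengths are in m, angles in rad, forces in N, time in s.
With the tool pointing down it reaches from about 0.35 to 0.975 m from the base axis. Payload 4.9 kg.
Tool frame: the origin (TCP) lies on the mounting face of the last link; the fingertips stand 173 mm ahead of it and the grasp point (between the pads) lies ctrl.pinch_z ahead of it (ctrl.pinch_z is the distance from the TCP to the grasp point, in m); z points along the fingers, y is the line along which they close (so a half turn about z gives the same grasp; the last joint's range is limited). The gripper opens to 85 mm and grips with 20 to 120 N. Pads are 22 mm wide; open, the fingers measure 114 mm over their backs; the gripper's body (76 mm by 85 mm) begins 54 mm behind the grasp point. The pads swing forward as they close: fully open they stand 13 mm farther back than shut.
Start: joints at [0.992, 0.053, 1.613, -0, 1.476, -0.119], TCP at [0.277, 0.56, 0.405] pointing down, gripper open.
Joint ranges: [-3.01, 3.01], [-1.01, 2.22], [0.06, 2.58], [-1.02, 4.17], [0.09, 2.62], [-3.14, 3.14]. Speed limits (rad/s): [2.57, 2.57, 3.14, 3.14, 3.14, 3.14].

## Interface

Orientations are given as a rotation vector (axis times angle).
In Python, from station import telemetry, eyes, ctrl gives the robot as it stands.
- The arm moves only by the tool apply_moves, never from a script. Its argument "plan" is a list of rows, each a list of 5 numbers: the finger opening in m, from 0 to 0.0854, then the shift along the tool's x, y, z in m, then the turn about the tool's z in rad. In form: [[jaw, x, y, z, roll], ...]. A call has 1 to 12 rows; each row is the pose to reach, as a shift and turn from the pose commanded when the call began, along the tool's axes at that moment; what a row does not reach only later rows make up. A row lasts 1/12 s, in which the tool goes at most 41.7 mm and 7.16 degrees, less where a joint would pass 70% of its speed; a pose out of reach is approached as far as the arm can. A call with a gripper value outside its range is refused whole. The fingers move at their own pace and stop on an object; "newtons" is the grip in N (left out, the last holds). Time passes only in rows, so rows that repeat a pose let the fingers close. It gives the time, the measured TCP pose, the force, the opening and the grip force at its end, in the units of the state.
- telemetry.get_obs(): the state, without advancing time (a new reading comes with each control period).
- eyes.get_image(name): name is "side" or "top"; returns a dict with "img" (420x560x3 uint8, blue, green, red), "range_z" (420x560 float32, m along the optical axis (not along the pixel's ray), 0 where there is no reading), "K" (3x3 intrinsics, pixels), "pose" (4x4, takes a point from camera to world coordinates). Camera axes: x right, y down, z forward; pixel columns grow to the right and rows downward; lengths in m; the calibration is good to about 2 mm. A picture is of the moment at which its call begins.
- ctrl.finish_job(): hands the job in; it is judged then, once.
Trained networks look in a picture, given as the dict that the camera call returned (one of the last four; its "shot" number tells which), for a name from the list of things; names that differ only in an ending like _2 or _b are one class to them, and where a whole thing is asked for, a point or a joint stands for the part that bears it (a point fixed in the world has none). Each returns a list of dicts, best first, with "confidence" (0 to 1); they miss things now and then, are a little off and sometimes report something else, mostly with a low value. They report only what shows in the picture. A call takes as long as a camera call. They do not tell look-alikes from the thing itself.
- eyes.search_frame(thing, picture): "box" ([left, top, right, bottom] in pixels, round what is visible of it).
- eyes.outline_of(thing, picture): "region" (420x560 bool, what is visible of it) and "box" ([left, top, right, bottom] in pixels, round what is visible of it).
- eyes.tip_of(thing, picture): "point" ([column, row] in pixels: a listed point, or the origin of a listed thing).
The state is a dict: "t": time; "q": joint angles; "dq": joint speeds; "effort": joint torques, N m; "tool_pos": TCP position; "tool_rot": TCP orientation; "contact_force": force on the tool from outside, world axes, zero at the start; "wrist_torque": the same for the moment, N m; "opening": finger opening in m; "grip_force": force on a finger pad.
Only numpy, scipy, OpenCV 4.12 (cv2) and the standard library are available. Lean on these libraries where they do the work, as an engineer would, in place of code of your own. Each camera call takes 0.05 s, during which the arm holds its last target. There are 200 camera calls.

## Working session

There is one attempt and no reset: what is moved stays moved. The work goes in short steps, Python scripts to look and compute and a tool call to move; the robot and the scene stay as the last step left them, time stands still between calls to the robot, and variables do not carry over. Pictures are saved under pics/ and viewed, at most 10 in all, crops included, and the job is handed in when it is done.

Besides the shell and the picture viewer there is one more tool, called as a command line: name --pt "numbers of a row" for each row, then --argument value for the rest. apply_moves: Moves the arm, as the interface text tells. Its arguments: {"type":"object","properties":{"plan":{"type":"array","items":{"type":"array","items":{"type":"number"}}},"newtons":{"type":"number"}},"required":["plan"]}

```bash
mkdir -p pics
cat > h.py <<'E'
import numpy as np, cv2
from scipy.spatial.transform import Rotation as R
from station import telemetry, eyes, ctrl
def at_z(p,px,z):
    d=p["pose"][:3,:3]@np.linalg.inv(p["K"])@np.array([px[0],px[1],1.]);o=p["pose"][:3,3]
    return o+d*(z-o[2])/d[2]
def cloud(p,region=None):
    Z=p["range_z"];v,u=np.nonzero((Z>0)&(region if region is not None else True))
    c=np.linalg.inv(p["K"])@np.vstack([u,v,np.ones_like(u)])*Z[v,u]
    return (p["pose"][:3,:3]@c).T+p["pose"][:3,3]
E
python3 - <<'E'
from h import *
for n in("top","side"):
    p=eyes.get_image(n); cv2.imwrite(f"pics/{n}0.png",p["img"])
    print(n,p["pose"].round(3).tolist())
    for t in("stage","insert_center","clamp_pivot","clamp_knob","pocket","objective","eyepiece"):
        for d in eyes.tip_of(t,p)[:3]:
            u=d["point"];print(t,round(d["confidence"],2),np.round(u,1),at_z(p,u,{"stage":0,"insert_center":.045,"clamp_knob":.0705}.get(t,.038)).round(4))
o=telemetry.get_obs();print(o,ctrl.pinch_z, R.from_rotvec(o["tool_rot"]).as_matrix().round(3))
E
```

```text
top [[0.004, -0.984, 0.181, 0.377], [-1.0, -0.006, -0.013, 0.003], [0.014, -0.181, -0.983, 0.947], [0.0, 0.0, 0.0, 1.0]]
stage 0.92 [268.2 228.4] [0.5141 0.023  0.    ]
insert_center 0.97 [389.6 196.1] [ 0.5736 -0.2178  0.045 ]
insert_center 0.63 [317.6 214.6] [ 0.5355 -0.0746  0.045 ]
clamp_pivot 0.94 [192.3 221.6] [0.5213 0.1714 0.038 ]
clamp_pivot 0.39 [266.5 172.4] [0.6221 0.0267 0.038 ]
clamp_knob 0.89 [217.7 215.1] [0.5289 0.1177 0.0705]
clamp_knob 0.65 [266.8 172.5] [0.6132 0.0253 0.0705]
pocket 0.6 [229.1 221.3] [0.5223 0.0992 0.038 ]
pocket 0.21 [217.2 213.1] [0.5385 0.1231 0.038 ]
objective 0.68 [271.  174.5] [0.6179 0.0177 0.038 ]
eyepiece 0.8 [255.7 271.3] [0.4248 0.0455 0.038 ]
side [[0.738, -0.446, 0.506, 0.143], [-0.674, -0.473, 0.567, -0.442], [-0.013, -0.76, -0.65, 0.608], [0.0, 0.0, 0.0, 1.0]]
stage 0.74 [261.2 255.4] [0.511  0.0238 0.    ]
insert_center 0.87 [310.3 260.3] [ 0.5341 -0.0728  0.045 ]
insert_center 0.76 [404.8 318.3] [ 0.5517 -0.2444  0.045 ]
clamp_pivot 0.85 [213.3 196.5] [0.5228 0.1741 0.038 ]
clamp_pivot 0.7 [310.1 261.8] [ 0.5363 -0.0703  0.038 ]
p
[... 201 characters left out ...]
2e-02,  1.61286958e+00,  2.65148258e-06,
        1.47602220e+00, -1.19001381e-01]), 'dq': array([ 0.00017497,  0.00043954,  0.00079759,  0.000285  , -0.00227375,
       -0.00113524]), 'effort': array([ 1.67318754e-03, -3.93631089e+01, -3.70449185e+01,  1.05147694e-04,
        3.35080358e-04,  4.62834805e-06]), 'tool_pos': array([0.277354  , 0.56007575, 0.40472151]), 'tool_rot': array([-7.15919784e-01, -3.05892934e+00, -2.10755410e-06]), 'contact_force': array([ 0.01174879,  0.29229259, -0.53950111]), 'wrist_torque': array([-0.04213172,  0.06218866, -0.00436695]), 'grip_force': 0.0, 'opening': 0.08573817447495911} 0.1547 [[-0.896  0.444 -0.   ]
 [ 0.444  0.896  0.   ]
 [ 0.     0.    -1.   ]]
```

View pics/top0.png

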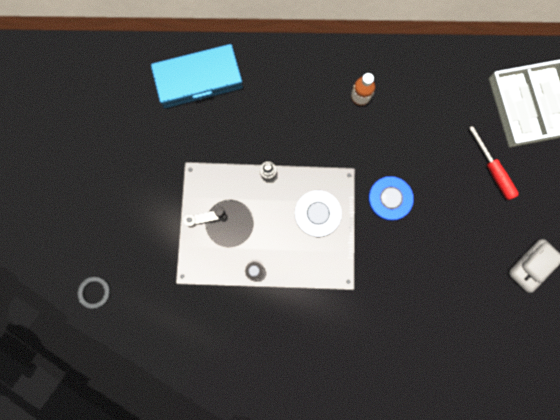

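View pics/side0.png

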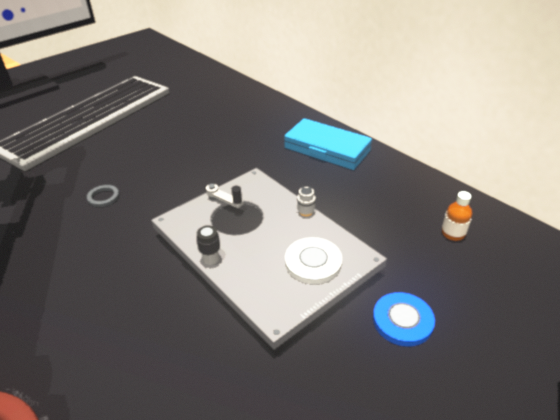

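The aluminium insert is on the plate at top (318,214). The blue disc at (391,198) is a decoy lying off the plate. The clamp knob is at (218,214) over the pocket, the objective at (268,171) and the eyepiece at (255,271). Next I'll fit the stage.

Run:
```python
from h import *
p=eyes.get_image("top");c=cloud(p)
m=(abs(c[:,2]-.038)<.004)&(c[:,0]>.3)&(c[:,0]<.75)&(abs(c[:,1]-.02)<.25)
q=c[m];print(m.sum(),np.median(q[:,2]))
r=cv2.minAreaRect((q[:,:2]*1000).astype(np.float32));print(r)
s=r[2]; C=np.array(r[0])/1000
yaw=np.radians(s if abs(s)<45 else s-90)
x=np.array([np.cos(yaw),np.sin(yaw)]);y=np.array([-x[1],x[0]])
print("yaw",yaw,"pocket",C+.075*y,"pivot",C+.15*y)
d=p["img"].astype(int)
# knob: points above plate near pocket
k=c[(np.hypot(*(c[:,:2]-C-.09*y).T)<.06)&(c[:,2]>.075)&(c[:,2]<.095)];print("knob",len(k),np.median(k,0),k.min(0),k.max(0))
i=c[(np.hypot(*(c[:,:2]-[.535,-.074]).T)<.06)&(c[:,2]>.047)&(c[:,2]<.058)]
print("insert",len(i),i.mean(0),cv2.minEnclosingCircle((i[:,:2]*1000).astype(np.float32)))
for n,g in(("obj",(.618,.025)),("eye",(.425,.047))):
    b=c[(np.hypot(*(c[:,:2]-g).T)<.05)&(c[:,2]>.06)&(c[:,2]<.12)];print(n,b.mean(0),b.min(0),b.max(0))
```

```text
16344 0.03744023570703725
((517.511474609375, 24.052963256835938), (340.34259033203125, 240.5230712890625), 88.37176513671875)
yaw -0.028418059360017536 pocket [0.51964254 0.09902268] pivot [0.52177361 0.1739924 ]
knob 78 [0.53405492 0.11516246 0.08480019] [0.5257407  0.10610654 0.07581735] [0.54216956 0.12294195 0.08909273]
insert 1627 [ 0.53771384 -0.07435226  0.05155128] ((538.64697265625, -74.52478790283203), 45.07107162475586)
obj [0.61445783 0.02302975 0.0817754 ] [0.60259565 0.00750673 0.06048561] [0.63011691 0.03856779 0.09992833]
eye [0.42263259 0.04549717 0.09492784] [0.40646117 0.02844384 0.06664764] [0.4411188  0.06276417 0.10218311]
```

apply_moves --pt "0.045 -0.4276 -0.2848 0.08 0.909" --pt "0.045 -0.4276 -0.2848 0.08 0.909" --pt "0.045 -0.4276 -0.2848 0.08 0.909" --pt "0.045 -0.4276 -0.2848 0.08 0.909" --pt "0.045 -0.4276 -0.2848 0.08 0.909" --pt "0.045 -0.4276 -0.2848 0.08 0.909" --pt "0.045 -0.4276 -0.2848 0.08 0.909" --pt "0.045 -0.4276 -0.2848 0.08 0.909" --pt "0.045 -0.4276 -0.2848 0.08 0.909" --pt "0.045 -0.4276 -0.2848 0.08 0.909" --pt "0.045 -0.4276 -0.2848 0.08 0.909" --pt "0.045 -0.4276 -0.2848 0.08 0.909"

```text
t: 1.85
tool_pos: [0.5249, 0.1302, 0.3279]
tool_rot: [1.986, 2.433, 0.001]
contact_force: [0.8, 0.9, -0.3]
opening: 0.0448
grip_force: 0.0
```

```bash
cat >> h.py <<'E'
def shift(x,y,z,ydir):
    "tool-axis shift and roll to TCP x,y,z with tool y at world angle ydir (tool pointing down)"
    o=telemetry.get_obs();M=R.from_rotvec(o["tool_rot"]).as_matrix()
    a=np.arctan2(M[1,1],M[0,1]);r=-(ydir-a);r=(r+np.pi/2)%np.pi-np.pi/2
    return (M.T@(np.array([x,y,z])-o["tool_pos"])).round(4).tolist()+[round(r,3)]
E
python3 - <<'E'
from h import *
o=telemetry.get_obs();print(o["tool_pos"],shift(.534,.115,.236,.2))
p=eyes.get_image("top");print(telemetry.get_obs()["tool_pos"],shift(.534,.115,.236,.2))
E
```

```text
[0.52489514 0.13022167 0.32786405] [-0.0167, 0.0058, 0.0919, np.float64(0.002)]
[0.52728472 0.12513876 0.32661763] [-0.0108, 0.0046, 0.0907, np.float64(-0.003)]
```

apply_moves --pt "0.045 0 0 0 0" --pt "0.045 0 0 0 0" --pt "0.045 0 0 0 0"

```text
t: 2.15
tool_pos: [0.524, 0.1329, 0.3279]
tool_rot: [-1.985, -2.435, -0.001]
contact_force: [-0.3, -0.6, -0.0]
opening: 0.0448
grip_force: 0.0
```

Run:
```python
from h import *
print(telemetry.get_obs()["tool_pos"],shift(.534,.115,.236,.2))
p=eyes.get_image("side");cv2.imwrite("pics/side1.png",cv2.resize(p["img"][100:310,120:400],None,fx=2,fy=2))
```

```text
[0.52399977 0.1328777  0.32794667] [-0.0196, 0.0062, 0.0919, np.float64(0.003)]
```

apply_moves --pt "0.045 -0.0196 0.0062 0 0" --pt "0.045 -0.0196 0.0062 0.02 0" --pt "0.045 -0.0196 0.0062 0.05 0" --pt "0.045 -0.0196 0.0062 0.08 0" --pt "0.045 -0.0196 0.0062 0.091 0" --pt "0.03 -0.0196 0.0062 0.091 0" --pt "0.03 -0.0196 0.0062 0.091 0" --pt "0.03 -0.0196 0.0062 0.091 0"

```text
t: 2.87
tool_pos: [0.5351, 0.1149, 0.239]
tool_rot: [1.983, 2.433, 0.004]
contact_force: [0.1, -0.3, 0.1]
opening: 0.0297
grip_force: 0.0
```

Run:
```python
from h import *
print(telemetry.get_obs()["tool_pos"])
p=eyes.get_image("side");cv2.imwrite("pics/side1.png",cv2.resize(p["img"][100:310,120:400],None,fx=2,fy=2))
```

```text
[0.53510102 0.11489077 0.23895113]
```

View pics/side1.png

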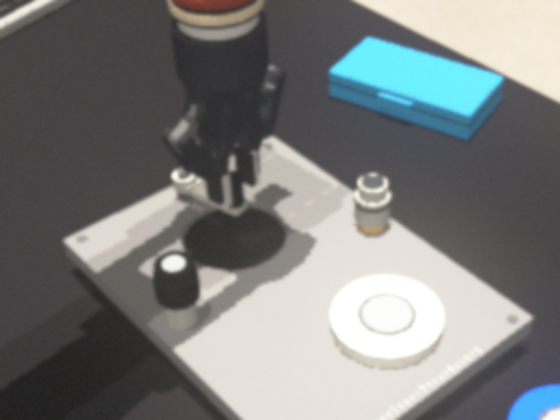

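apply_moves --pt "0.03 0.0003 0.0063 0 -0.105" --pt "0.03 0.0013 0.0125 0 -0.21" --pt "0.03 0.003 0.0186 0 -0.315" --pt "0.03 0.0052 0.0245 0 -0.42" --pt "0.03 0.0081 0.0301 0 -0.525" --pt "0.03 0.0115 0.0353 0 -0.63" --pt "0.03 0.0155 0.0402 0 -0.735" --pt "0.03 0.02 0.0447 0 -0.84" --pt "0.03 0.0248 0.0486 0 -0.945" --pt "0.03 0.0301 0.052 0 -1.05" --pt "0.03 0.0301 0.052 0 -1.05" --pt "0.03 0.0301 0.052 0 -1.05"

```text
t: 3.92
tool_pos: [0.5799, 0.1544, 0.2385]
tool_rot: [0.502, 3.098, 0.001]
contact_force: [-0.3, 0.1, 0.3]
opening: 0.0301
grip_force: 0.0
```

Run:
```python
from h import *
o=telemetry.get_obs();print(o["tool_pos"],o["contact_force"])
p=eyes.get_image("side");cv2.imwrite("pics/side2.png",cv2.resize(p["img"][100:310,120:400],None,fx=2,fy=2))
print(shift(.538,-.0745-.075,.33,-.03))
```

```text
[0.57986398 0.1544056  0.23853325] [-0.31928789  0.06332777  0.31093626]
[-0.0565, -0.3012, -0.092, np.float64(1.28)]
```

View pics/side2.png

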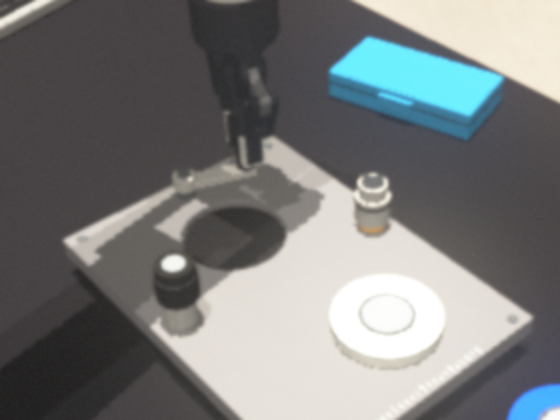

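The clamp arm is now clear of the pocket, at roughly (190–255,175) in the crop. I'll lift and move behind the insert.

Run:
```python
from h import *
print(shift(.5447,-.137,.33,.106))
```

```text
[-0.0589, -0.2873, -0.092, np.float64(1.144)]
```

apply_moves --pt "0.03 0 0 -0.04 0" --pt "0.03 0 0 -0.08 0" --pt "0.062 -0.0589 -0.2873 -0.092 1.144" --pt "0.062 -0.0589 -0.2873 -0.092 1.144" --pt "0.062 -0.0589 -0.2873 -0.092 1.144" --pt "0.062 -0.0589 -0.2873 -0.092 1.144" --pt "0.062 -0.0589 -0.2873 -0.092 1.144" --pt "0.062 -0.0589 -0.2873 -0.092 1.144" --pt "0.062 -0.0589 -0.2873 -0.092 1.144" --pt "0.062 -0.0589 -0.2873 -0.092 1.144" --pt "0.062 -0.0589 -0.2873 -0.092 1.144" --pt "0.062 -0.0589 -0.2873 -0.092 1.144"

```text
t: 4.97
tool_pos: [0.5448, -0.1385, 0.3296]
tool_rot: [2.106, 2.33, 0.001]
contact_force: [0.5, 1.7, 0.5]
opening: 0.0622
grip_force: 0.0
```

apply_moves --pt "0.062 0 0 0 0" --pt "0.062 0 0 0 0" --pt "0.062 0 0 0 0" --pt "0.062 0 0 0 0"

```text
t: 5.3
tool_pos: [0.5452, -0.1366, 0.3288]
tool_rot: [2.096, 2.34, 0.0]
contact_force: [0.5, 0.1, -0.7]
opening: 0.0616
grip_force: 0.0
```

Run:
```python
from h import *
print(shift(.5447,-.137,.225,.106))
p=eyes.get_image("top")
d=eyes.tip_of("insert_center",p);print([(x["confidence"],at_z(p,x["point"],.045)) for x in d[:2]])
p=eyes.get_image("side");c=cloud(p);o=telemetry.get_obs()["tool_pos"]
# lowest fingertip points
m=c[(np.hypot(*(c[:,:2]-o[:2]).T)<.07)&(c[:,2]>.075)&(c[:,2]<o[2])];z=np.sort(m[:,2]);print(o,len(z),z[:8],z[len(z)//50])
```

```text
[-0.0004, -0.0005, 0.1038, np.float64(0.004)]
[(0.88, array([ 0.539104  , -0.07563241,  0.045     ])), (0.67, array([ 0.5685399 , -0.21800928,  0.045     ]))]
[ 0.54515427 -0.13679607  0.32873431] 5442 [0.16053905 0.16090391 0.16102074 0.16107166 0.16111751 0.16115561
 0.16119416 0.16123503] 0.16988575081740764
```

apply_moves --pt "0.062 0 0 0.035 0" --pt "0.062 0 0 0.07 0" --pt "0.062 0 0 0.1 0" --pt "0.062 0 0 0.11 0" --pt "0.062 0 0 0.116 0" --pt "0.062 0 0 0.119 0" --pt "0.062 0 0 0.119 0" --pt "0.062 0 0 0.119 0"

```text
t: 6.12
tool_pos: [0.5461, -0.1375, 0.2119]
tool_rot: [2.096, 2.336, 0.002]
contact_force: [0.7, 0.3, 0.7]
opening: 0.0621
grip_force: 0.0
```

Run:
```python
from h import *
o=telemetry.get_obs();print(o["tool_pos"],o["contact_force"])
p=eyes.get_image("side");cv2.imwrite("pics/side3.png",cv2.resize(p["img"][160:370,220:500],None,fx=2,fy=2))
```

```text
[ 0.54608066 -0.13752638  0.2118581 ] [0.67466877 0.31940753 0.68495491]
```

View pics/side3.png

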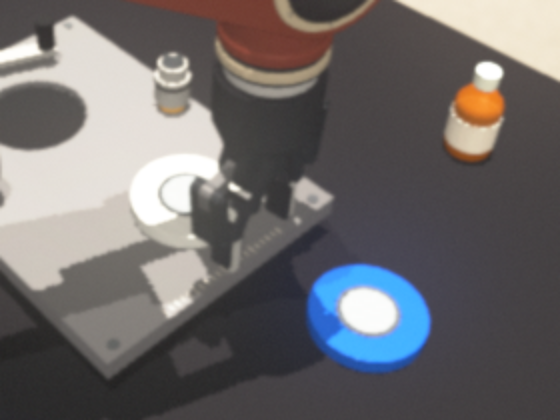

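The fingers are behind the disc, just above the plate. Next is the first part of the push.

apply_moves --pt "0.062 0.01 0 0.002 0" --pt "0.062 0.02 0 0.002 0" --pt "0.062 0.03 0 0.002 0" --pt "0.062 0.04 0 0.002 0" --pt "0.062 0.05 0 0.002 0" --pt "0.062 0.06 0 0.002 0" --pt "0.062 0.07 0 0.002 0" --pt "0.062 0.08 0 0.002 0" --pt "0.062 0.09 0 0.002 0" --pt "0.062 0.1 0 0.002 0" --pt "0.062 0.11 0 0.002 0" --pt "0.062 0.12 0 0.002 0"

```text
t: 7.17
tool_pos: [0.532, -0.0169, 0.2078]
tool_rot: [2.098, 2.338, -0.0]
contact_force: [0.3, -1.9, 3.2]
opening: 0.062
grip_force: 1.5
```

Run:
```python
from h import *
o=telemetry.get_obs();print(o["tool_pos"],o["contact_force"])
p=eyes.get_image("side")
for d in eyes.tip_of("insert_center",p)[:3]:print(d["confidence"],d["point"],at_z(p,d["point"],.045))
c=cloud(p);M=R.from_rotvec(o["tool_rot"]).as_matrix()
i=c[(c[:,2]>.048)&(c[:,2]<.056)&(c[:,0]>.46)&(c[:,0]<.585)&(c[:,1]>-.1)&(c[:,1]<.1)]
print(len(i),i.min(0),i.max(0)); cv2.imwrite("pics/side4.png",cv2.resize(p["img"][100:310,120:400],None,fx=2,fy=2))
```

```text
[ 0.53204839 -0.01687631  0.2078127 ] [ 0.2735119  -1.92554528  3.15287367]
0.85 [265.5, 229.8] [0.52901018 0.03071631 0.045     ]
0.79 [404.8, 318.5] [ 0.55138956 -0.24457124  0.045     ]
0.36 [209.5, 256.1] [0.42144946 0.04557451 0.045     ]
641 [ 0.48185379 -0.03191254  0.04802608] [0.57611457 0.07147236 0.05589821]
```

View pics/side4.png

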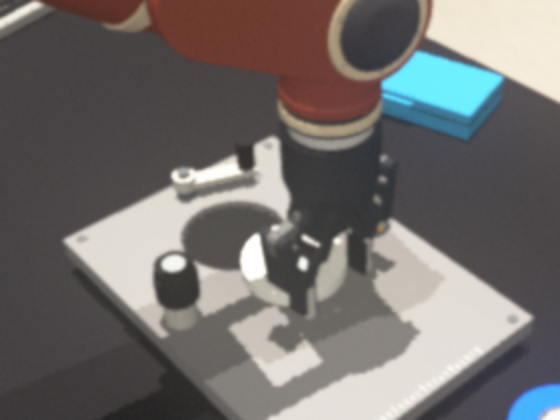

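apply_moves --pt "0.062 0.007 0 -0.001 0" --pt "0.062 0.014 0 -0.001 0" --pt "0.062 0.021 0.0002 -0.001 0" --pt "0.062 0.028 0.0 -0.001 0" --pt "0.062 0.035 0.0 -0.001 0" --pt "0.062 0.042 0 -0.001 0" --pt "0.062 0.048 0 -0.001 0" --pt "0.062 0.054 0 -0.001 0" --pt "0.062 0.059 0 -0.001 0" --pt "0.062 0.063 0 -0.001 0" --pt "0.062 0.066 0 -0.001 0" --pt "0.062 0.066 0 -0.001 0"

```text
t: 8.27
tool_pos: [0.5249, 0.0483, 0.2087]
tool_rot: [-2.097, -2.338, -0.0]
contact_force: [-0.6, 0.4, 0.3]
opening: 0.0616
grip_force: 0.0
```

```bash
cat > ins.py <<'E'
from h import *
o=telemetry.get_obs();print(o["tool_pos"],o["contact_force"])
for n in("side","top"):
    p=eyes.get_image(n)
    for d in eyes.tip_of("insert_center",p)[:2]:print(n,round(d["confidence"],2),at_z(p,d["point"],.04))
    c=cloud(p)
    i=c[(np.hypot(*(c[:,:2]-[.5196,.099]).T)<.043)&(c[:,2]<.06)]
    if len(i)>50:
        f=np.linalg.lstsq(np.c_[i[:,:2]-[.5196,.099],np.ones(len(i))],i[:,2],rcond=None)[0]
        print(n,len(i),np.percentile(i[:,2],[5,50,95]).round(4),"tilt/height",f.round(4))
E
python3 ins.py
```

```text
[0.52490001 0.04834475 0.20865499] [-0.61485181  0.40989166  0.26559576]
side 0.92 [ 0.55499805 -0.24422814  0.04      ]
side 0.63 [0.52476911 0.10571797 0.04      ]
side 324 [0.0409 0.0498 0.0537] tilt/height [ 0.0603 -0.104   0.0484]
top 0.8 [ 0.57348464 -0.22197636  0.04      ]
top 0.67 [0.51807264 0.08598937 0.04      ]
top 564 [0.0444 0.0485 0.0522] tilt/height [ 0.0577 -0.1195  0.0492]
```

apply_moves --pt "0.062 0.002 0 0 0" --pt "0.062 0.004 0 0 0" --pt "0.062 0.006 0 0 0" --pt "0.062 0.008 0 0 0" --pt "0.062 0.009 0 0 0" --pt "0.062 0.009 0 0 0"

```text
t: 8.97
tool_pos: [0.524, 0.0569, 0.2088]
tool_rot: [-2.098, -2.338, -0.0]
contact_force: [-0.4, -1.3, -1.0]
opening: 0.0622
grip_force: 0.3
```

```bash
python3 ins.py
```

```text
[0.5240324  0.05694055 0.20876109] [-0.39800652 -1.25203976 -0.96472009]
side 0.87 [0.51472959 0.09708676 0.04      ]
side 0.8 [ 0.55359538 -0.2438738   0.04      ]
side 504 [0.04   0.045  0.0468] tilt/height [0.0148 0.0412 0.045 ]
top 0.87 [0.5235536  0.10003762 0.04      ]
top 0.65 [ 0.56656193 -0.22091651  0.04      ]
top 586 [0.0422 0.0448 0.0473] tilt/height [ 0.0185 -0.0136  0.0452]
```

apply_moves --pt "0.062 -0.01 0 0 0" --pt "0.062 -0.02 0 -0.005 0" --pt "0.062 -0.02 0 -0.04 0" --pt "0.062 -0.02 0 -0.08 0" --pt "0.045 -0.02 0 -0.115 0" --pt "0.045 -0.02 0 -0.115 0" --pt "0.045 -0.02 0 -0.115 0"

```text
t: 9.75
tool_pos: [0.5273, 0.0359, 0.3277]
tool_rot: [2.095, 2.333, 0.007]
contact_force: [-0.5, -1.0, 0.1]
opening: 0.0452
grip_force: 0.0
```

```bash
python3 ins.py
python3 - <<'E'
from h import *
p=eyes.get_image("side");cv2.imwrite("pics/side5.png",cv2.resize(p["img"][100:310,120:400],None,fx=2,fy=2))
P=np.array([.5218,.174])
c=cloud(p);k=c[(np.hypot(*(c[:,:2]-P).T)<.08)&(c[:,2]>.074)&(c[:,2]<.095)];k=np.median(k,0)
p=eyes.get_image("top");c=cloud(p);k2=c[(np.hypot(*(c[:,:2]-P).T)<.08)&(c[:,2]>.074)&(c[:,2]<.095)];k2=np.median(k2,0)
for k in(k,k2):
    d=k[:2]-P;print(k,np.hypot(*d),"world ang",np.arctan2(d[0],-d[1]))
a=1.2;t=P+.06*np.array([np.sin(a),-np.cos(a)]);print(t,shift(*t,.33,a))
E
```

```text
[0.52732585 0.03587659 0.32772467] [-0.52454007 -1.02528154  0.07145773]
side 0.78 [0.51966872 0.10218025 0.04      ]
side 0.69 [ 0.5566864  -0.24245545  0.04      ]
side 1231 [0.0429 0.0452 0.0469] tilt/height [0.0046 0.0209 0.045 ]
top 0.97 [ 0.56676381 -0.22072451  0.04      ]
top 0.86 [0.5215715  0.09900766 0.04      ]
top 1227 [0.0419 0.0448 0.0475] tilt/height [ 0.0032 -0.0007  0.0448]
[0.56778307 0.15283865 0.0796683 ] 0.050618626973949435 world ang 1.139493651580064
[nan nan nan] nan world ang nan
[0.57772235 0.15225853] [0.1093, 0.0641, -0.0083, np.float64(-1.092)]
  return _methods._mean(a, axis=axis, dtype=dtype,
  ret = um.true_divide(
```

View pics/side5.png

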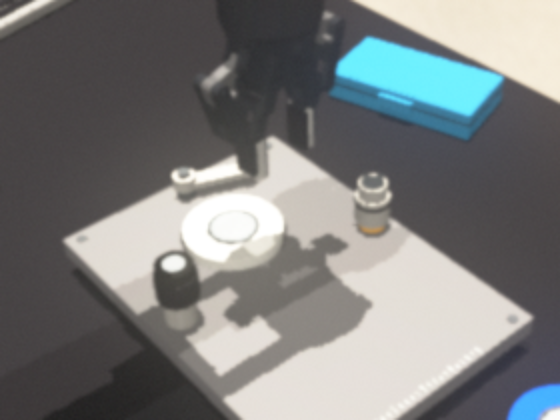

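The insert is seated flat in the pocket at crop (233,227). I'll go back to the knob now.

Run:
```python
from h import *
print(shift(.5766,.1495,.33,1.15))
```

```text
[0.1067, 0.0627, -0.0083, np.float64(-1.042)]
```

apply_moves --pt "0.045 0.1067 0.0627 0 -1.042" --pt "0.045 0.1067 0.0627 0 -1.042" --pt "0.045 0.1067 0.0627 0 -1.042" --pt "0.045 0.1067 0.0627 0 -1.042" --pt "0.045 0.1067 0.0627 0 -1.042" --pt "0.045 0.1067 0.0627 0 -1.042" --pt "0.045 0.1067 0.0627 0 -1.042" --pt "0.045 0.1067 0.0627 0 -1.042" --pt "0.045 0.1067 0.0627 0 -1.042" --pt "0.045 0.1067 0.0627 0 -1.042" --pt "0.045 0.1067 0.0627 0 -1.042" --pt "0.045 0.1067 0.0627 0 -1.042"

```text
t: 11.05
tool_pos: [0.5769, 0.1496, 0.323]
tool_rot: [-0.657, -3.071, 0.001]
contact_force: [-0.0, -0.2, -0.0]
opening: 0.0452
grip_force: 0.0
```

Run:
```python
from h import *
print(telemetry.get_obs()["tool_pos"],shift(.5766,.1495,.238,1.15))
p=eyes.get_image("top");P=np.array([.5218,.174])
for n in("side","top"):
    p=eyes.get_image(n);d=[(round(x["confidence"],2),at_z(p,x["point"],.0705).round(4)) for x in eyes.tip_of("clamp_knob",p)[:2]];print(n,d)
```

```text
[0.57693679 0.14964489 0.32303289] [0.0002, -0.0002, 0.085, np.float64(-0.001)]
side [(0.75, array([0.5804, 0.152 , 0.0705]))]
top []
```

apply_moves --pt "0.045 0 0 0.03 0" --pt "0.045 0 0 0.06 0" --pt "0.045 0 0 0.08 0" --pt "0.045 0 0 0.085 0" --pt "0.024 0 0 0.085 0" --pt "0.024 0 0 0.085 0" --pt "0.024 0 0 0.085 0" --pt "0.024 0 0 0.085 0"

```text
t: 11.97
tool_pos: [0.578, 0.1498, 0.2411]
tool_rot: [0.655, 3.069, 0.002]
contact_force: [0.2, -0.3, 0.8]
opening: 0.0242
grip_force: 0.0
```

apply_moves --pt "0.024 0.0003 -0.0061 0 0.1025" --pt "0.024 0.0013 -0.0122 0 0.205" --pt "0.024 0.0028 -0.0182 0 0.3075" --pt "0.024 0.005 -0.0239 0 0.41" --pt "0.024 0.0077 -0.0294 0 0.5125" --pt "0.024 0.011 -0.0346 0 0.615" --pt "0.024 0.0148 -0.0394 0 0.7175" --pt "0.024 0.0191 -0.0439 0 0.82" --pt "0.024 0.0238 -0.0478 0 0.9225" --pt "0.024 0.0288 -0.0513 0 1.025" --pt "0.024 0.0343 -0.0542 0 1.1275" --pt "0.024 0.0399 -0.0565 0 1.23"

```text
t: 12.97
tool_pos: [0.5184, 0.1141, 0.241]
tool_rot: [2.311, 2.122, 0.006]
contact_force: [2.7, -0.8, 0.5]
opening: 0.0239
grip_force: 1.0
```

apply_moves --pt "0.024 0 0 0 0" --pt "0.024 0 0 0 0" --pt "0.045 0 0 0 0" --pt "0.045 0 0 0 0" --pt "0.045 0 0 0 0" --pt "0.045 0 0 -0.03 0" --pt "0.045 0 0 -0.07 0" --pt "0.045 0 0 -0.1 0" --pt "0.045 -0.05 0 -0.12 0" --pt "0.045 -0.1 0 -0.12 0" --pt "0.045 -0.15 0 -0.12 0" --pt "0.045 -0.15 0 -0.12 0"

```text
t: 13.97
tool_pos: [0.5053, -0.0375, 0.3598]
tool_rot: [2.307, 2.129, 0.0]
contact_force: [0.8, -1.1, 0.9]
opening: 0.0452
grip_force: 0.0
```

```bash
python3 ins.py
python3 - <<'E'
from h import *
P=np.array([.5218,.174])
for n in("side","top"):
    p=eyes.get_image(n);cv2.imwrite(f"pics/{n}6.png",cv2.resize(p["img"][100:310,120:400],None,fx=2,fy=2))
    c=cloud(p);k=c[(np.hypot(*(c[:,:2]-P).T)<.08)&(c[:,2]>.074)&(c[:,2]<.095)]
    if len(k):
        k=np.median(k,0);d=k[:2]-P;print(n,k,np.hypot(*d),"joint",np.arctan2(d[0],-d[1])+.028)
E
```

```text
[ 0.50533583 -0.03748908  0.35980161] [ 0.77325477 -1.08531546  0.91771411]
side 0.94 [ 0.55530135 -0.24068514  0.04      ]
side 0.9 [0.52089633 0.10518379 0.04      ]
side 1207 [0.0431 0.0453 0.0541] tilt/height [0.0078 0.0675 0.046 ]
top 0.97 [ 0.57406518 -0.21740134  0.04      ]
top 0.74 [0.52277217 0.09766513 0.04      ]
top 1297 [0.0422 0.0449 0.0535] tilt/height [0.0056 0.049  0.0453]
side [0.51885478 0.10977654 0.08404849] 0.06429095656969532 joint -0.017826760919944184
top [0.52094046 0.11331732 0.08437391] 0.06068876960873084 joint 0.01383643643798241
```

View pics/side6.png

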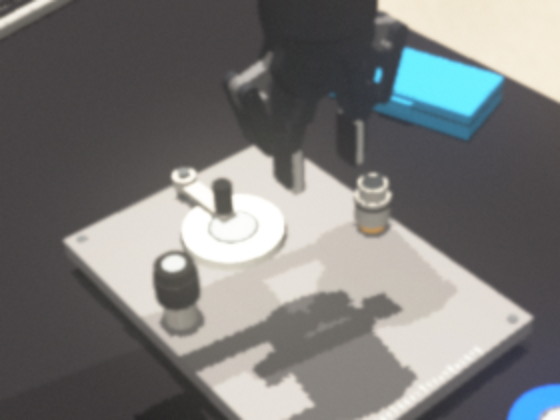

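The insert is seated at crop (233,228), and the clamp arm points over it with its knob at (222,195). The measured joint angle is about 0. Both bystanders are still standing and the gripper is clear.

```bash
python3 -c "
from h import *
print(ctrl.finish_job())"
```

```text
the job is handed in; nothing more can be done
None
```

The job is handed in (verdict not shown): by the last camera check the insert is flat in the pocket, the clamp arm is within about 0.02 rad of pointing at its middle, and the objective and eyepiece are still standing.

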